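# Stand the fallen book back up in the desk row

### The job

The last book of the row on the desk has tipped over and leans on the loose bookend. First push the book back upright against the row, leaving the bookend where it is; then push the bookend along the desk until it rests snugly against the book and the book stands straight between the row and the bookend. Only push with the fingers: do not lift anything or knock it over, and leave the cup, the paperweight and the clock where they are.

Things in the scene. Friction and masses are not known exactly. Their poses are not given: they have to be found in the camera images.
- row: Four hardbacks standing in a firm row, 128 mm long, 135 to 150 mm deep, 205 to 230 mm tall, with a stone end stop at -y; it does not move. Origin on the desk under the middle of the row's flat free end face (cover of a 225 mm tall, 145 mm deep book). y points out of that face, towards the leaning book and the bookend; x along the books' depth, away from the spines; z up.
- book: Brown hardback, 36 mm thick (y), 140 deep (x, spine at -x), 220 tall (z), about 0.55 kg; origin mid-underside. At the start it leans 24 deg away from the row, standing on the lower edge of its +y cover, 42 to 64 mm from the row; that cover rests on the bookend's top edge, its top 80 mm above it. Pushed to within 9 deg of upright it falls to the row by itself. Upright, its axes match the row's.
- bookend: Loose pale stone bookend, 0.8 kg: foot 100 mm wide (x), 115 long (y), 28 thick; at its -y end a slab 26 thick, 120 tall, its flat front facing the row; behind it on the foot a fixed brass ball, top 71 mm high. Origin under mid-foot: front face at y = -57.5 mm, foot's rear face at +57.5. Axes about as the row's. Pushed low, mid-rear, it slides without tipping (3 to 9 N).
- bookend_face (a point): Middle of the bookend's front face (the face towards the book), 60 mm above its underside.
- pen_cup: Empty brass pen cup, open at the top, 72 mm across, 95 mm tall, origin under its centre. Not to be disturbed.
- paperweight: Green glass paperweight, 64 mm across, 36 mm tall, origin under its centre. Not to be disturbed.
- clock: Small brass desk clock on a wooden foot 50 x 90 mm, 86 mm tall, origin under its centre. Not to be disturbed.

How it is judged:
By the outcome, as a careful person would: the job done as asked, in the order asked, and still so for the second after the job is handed in, with the robot touching nothing.
It also fails if it takes over 51 s, if anything falls off the work surface, if the arm or the gripper's body presses on something with over 40 N, if the wrist force passes 120 N, or if a joint passes its speed limit or range.

### The arm

A 6-joint arm with a two-finger parallel gripper is mounted at the origin on the work surface. World frame = base frame: x ahead of the robot, y to its left, z up, the work surface at z = 0. Lengths are in m, angles in degrees, forces in N, time in s.
With the tool pointing down it reaches from about 0.3 to 0.75 m from the base axis. Payload 8.5 kg.
Tool frame: the origin (TCP) lies on the centre line of the jaws, within the pads' length; the fingertips stand 11 mm ahead of it and the grasp point (between the pads) lies 8 mm behind it; z points along the fingers, y is the line along which they close (so a half turn about z gives the same grasp; the last joint's range is limited). The gripper opens to 85 mm and grips with 20 to 120 N. Pads are 22 mm wide; open, the fingers measure 114 mm over their backs; the gripper's body (76 mm by 85 mm) begins 54 mm behind the grasp point. The pads swing forward as they close: fully open they stand 13 mm farther back than shut.
Start: joints at [-79.945, 21.807, 74.336, -0, 83.858, -12.336], TCP at [0.21, -0.509, 0.242] pointing down, gripper open.
Joint ranges: [-178.18, 178.18], [-50.72, 133.34], [12.68, 142.11], [-81.47, 261.47], [9.98, 163.14], [-165.26, 165.26]. Speed limits (degrees/s): [136.94, 136.94, 180, 180, 180, 180].

### API

Orientations are given as a 3x3 rotation matrix whose columns are the frame's x, y, z axes.
In Python, from rig import env, viewer, observe gives the robot as it stands (env), with the cameras (viewer) and the readings as plain functions.
- The arm moves only by the shell command python3 nudge.py 'ROWS' [FORCE]. ROWS is a JSON list of rows, 1 to 10 of them, each written [[dx, dy, dz], turn, opening]: dx, dy, dz in m, then a turn about the tool's z in degrees, then the finger opening in m; each row shifts and turns the commanded pose from where the row before left it, along the tool's axes as they then stand; what a row does not reach is not made up. A row lasts 1/10 s, in which the tool goes at most 0.05 m and 8.59 degrees, less where a joint would pass 70% of its speed; a pose out of reach is approached as far as the arm can. The fingers move at their own pace and stop on an object; FORCE is the grip in N (left out, the last holds). Time passes only in rows, so rows that do not move let the fingers close. It prints the time, the measured TCP pose, the force, the opening and the grip force at its end. Input that does not fit is refused with a message, and nothing moves.
- observe(): the state, without advancing time (a new reading comes with each control period).
- viewer.get_image(name): name is "scene" or "top" or "wrist"; returns a dict with "pixels" (420x560x3 uint8, red, green, blue), "K" (3x3 intrinsics, pixels), "extrinsics" (4x4, takes a point from world to camera coordinates). Camera axes: x right, y down, z forward; pixel columns grow to the right and rows downward; lengths in m; the calibration is good to about 2 mm. A picture is of the moment at which its call begins. There is no depth.
- env.close_job(): hands the job in; it is judged then, once.
The state is a dict: "time_s": time; "q": joint angles; "qvel": joint speeds; "joint_efforts": joint torques, N m; "position": TCP position; "tool_rot": TCP orientation; "ft_force": force on the tool from outside, world axes, zero at the start; "wrist_torque": the same for the moment, N m; "grip_width": finger opening in m; "gripper_force": force on a finger pad.
Only numpy, scipy, OpenCV 4.12 (cv2) and the standard library are available. Lean on these libraries where they do the work, as an engineer would, in place of code of your own. Each camera call takes 0.05 s, during which the arm holds its last target. There are 200 camera calls.

## Working session

There is one attempt and no reset: what is moved stays moved. The work goes in short steps, Python scripts to look and compute and a shell command to move; the robot and the scene stay as the last step left them, time stands still between calls to the robot, and variables do not carry over. Pictures are saved under pics/ and viewed, at most 10 in all, crops included, and the job is handed in when it is done.

```bash
ls; mkdir -p pics
cat > h.py <<'E'
from rig import env, viewer, observe
import numpy as np, cv2
def snap(n,f):
    d=viewer.get_image(n); cv2.imwrite('pics/'+f+'.png',d['pixels'][:,:,::-1]); np.savez('pics/'+f+'.npz',K=d['K'],E=d['extrinsics']); return d
def ray(f,u,v,z):
    c=np.load('pics/'+f+'.npz');K,E=c['K'],c['E'];R,t=E[:3,:3],E[:3,3]
    o=-R.T@t; d=R.T@np.linalg.inv(K)@[u,v,1]; return o+d*(z-o[2])/d[2]
def proj(f,p):
    c=np.load('pics/'+f+'.npz');q=c['E'][:3,:3]@np.array(p)+c['E'][:3,3];q=c['K']@q;return q[:2]/q[2]
E
python3 - <<'E'
from h import *
for n in ['scene','top']:
    d=snap(n,n+'0');R=d['extrinsics'];print(n,-R[:3,:3].T@R[:3,3]);print(d['K'][0,0],R[:3,:3].round(3).tolist())
o=observe();print(o['position'],o['tool_rot'],o['ft_force'],o['time_s'],o['grip_width'])
for n in ['scene','top']:
    cv2.imwrite(f'pics/{n}0b.png',cv2.resize(cv2.imread(f'pics/{n}0.png'),(800,600),interpolation=cv2.INTER_CUBIC))
E
```

```text
nudge.py
pics
rig.py
scene [ 1.06639806 -0.09887901  0.79100479]
519.104839033555 [[0.036, 0.999, 0.008], [0.819, -0.025, -0.573], [-0.573, 0.027, -0.819]]
top [ 0.3811975  -0.07464897  0.80944307]
507.4294910056393 [[-0.162, -0.987, 0.001], [-0.96, 0.158, -0.23], [0.227, -0.038, -0.973]]
[ 0.20947012 -0.50827712  0.2417639 ] [[ 9.24595119e-01  3.80951198e-01 -2.26991838e-04]
 [ 3.80951148e-01 -9.24594203e-01  1.33512465e-03]
 [ 2.98741997e-04 -1.32092254e-03 -9.99999083e-01]] [0.70311631 0.89842899 0.19900286] 0.1 0.08536035151637
```

View pics/top0b.png

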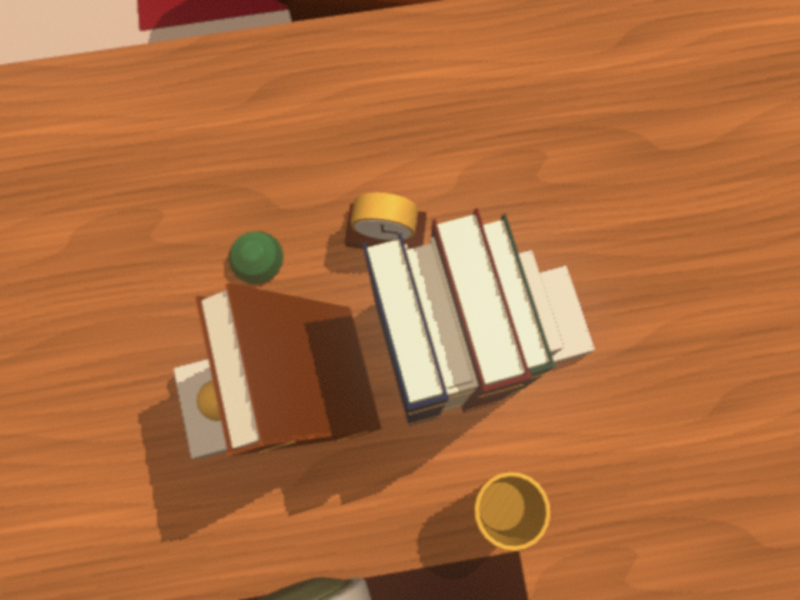

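View pics/scene0b.png

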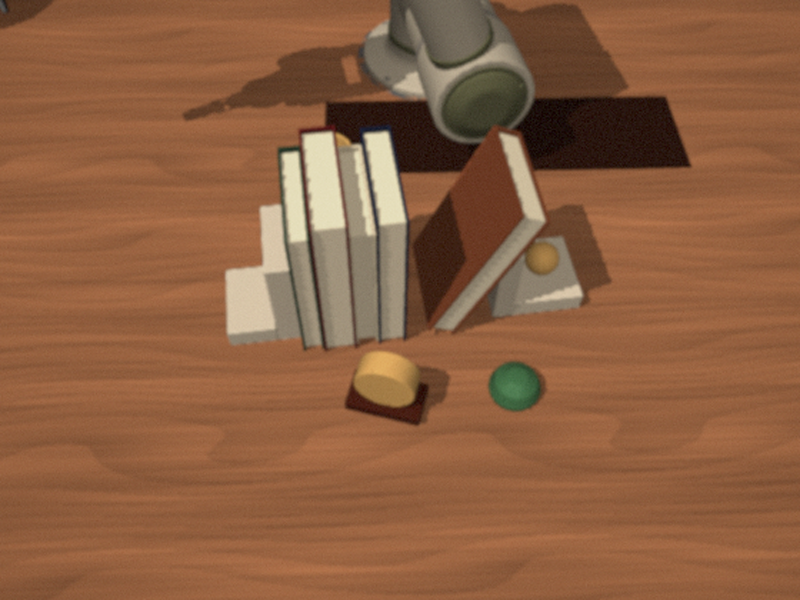

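The top view shows the row's free cover edge from (367,246) to (408,415), the bookend foot's rear edge from (174,369) to (191,458), and the book's page block from (200,298) to (258,441). In the scene view the bookend's rear corners are at (581,299) and (563,238). The paperweight is close to the book's far end.

```bash
python3 - <<'E'
from h import *
s=1/1.42857
def r(f,u,v,z): p=ray(f,u*s,v*s,z); return p
a=r('top0',367,246,.225);b=r('top0',408,415,.225);print('row edge',a,b,np.linalg.norm(a-b))
c=r('top0',174,369,.028);d=r('top0',191,458,.028);print('foot rear',c,d,np.linalg.norm(c-d))
c2=r('scene0',581,299,.028);d2=r('scene0',563,238,.028);print('foot rear sc',c2,d2,np.linalg.norm(c2-d2))
for p,q in((a,b),(c,d),(c2,d2)): v=p-q;print(np.degrees(np.arctan2(v[1],v[0])))
print('row base sc',r('scene0',405,335,0))
print('row top sc',r('scene0',408,219,.225))
# book top: -y edge height: 
th=np.radians(24);zt=.22*np.cos(th);print('ztop low/high',zt,zt+.036*np.sin(th))
for u,v,z in((200,298,zt),(232,452,zt),(229,286,zt+.036*np.sin(th)),(260,441,zt+.036*np.sin(th))):print('book',r('top0',u,v,z))
print('pw',r('top0',256,257,.02),'clock',r('top0',385,225,.06),'cup',r('top0',513,511,.095))
print('bookbase',r('scene0',442,330,0),r('scene0',430,325,.015))
E
python3 nudge.py '[[[0, 0, -0.03], -8, 0.06], [[0, 0, -0.03], -8, 0.06], [[0, 0, -0.01], -8, 0.06], [[0, 0, 0], -8, 0.06], [[0, 0, 0], -8, 0.06], [[0, 0, 0], -8, 0.06], [[0, 0, 0], -8, 0.06], [[0, 0, 0], -8, 0.06], [[0, 0, 0], -8, 0.06], [[0, 0, 0], 0, 0.06]]' 30
cat > go.py <<'E'
import sys
from h import *
o=observe();R=np.array(o['tool_rot']);p=np.array(o['position'])
print('pos',p.round(4),'yaw x',np.degrees(np.arctan2(R[1,0],R[0,0])).round(2),'F',np.round(o['ft_force'],1),'w',round(o['grip_width'],4),'t',o['time_s'])
if len(sys.argv)>3: print('delta tool',(R.T@(np.array(list(map(float,sys.argv[1:4])))-p)).round(4))
n=np.array([-.078,.997]);print('row-y of tcp',((p[:2]-[.495,-.0755])@n).round(4))
E
python3 go.py .482 .115 .312
```

```text
time_s: 1.1
position: [0.2095, -0.5084, 0.312]
tool_rot: [[-0.078, 0.997, -0.0], [0.997, 0.078, 0.001], [0.001, -0.0, -1.0]]
ft_force: [-0.2, -0.4, -0.3]
grip_width: 0.0599
gripper_force: 0.0
pos [ 0.2095 -0.5084  0.312 ] yaw x 94.46 F [-0.2 -0.4 -0.3] w 0.0599 t 1.1
delta tool [6.003e-01 3.202e-01 4.000e-04]
row-y of tcp -0.4093
```

```bash
python3 nudge.py '[[[0.03, 0.03, 0], 0, 0.06], [[0.03, 0.03, 0], 0, 0.06], [[0.03, 0.03, 0], 0, 0.06], [[0.03, 0.03, 0], 0, 0.06], [[0.03, 0.03, 0], 0, 0.06], [[0.03, 0.03, 0], 0, 0.06], [[0.03, 0.03, 0], 0, 0.06], [[0.03, 0.03, 0], 0, 0.06], [[0.03, 0.03, 0], 0, 0.06], [[0.04, 0.02, 0], 0, 0.06]]'
python3 nudge.py '[[[0.04, 0.02, 0], 0, 0.06], [[0.04, 0.01, 0], 0, 0.06], [[0.04, 0, 0], 0, 0.06], [[0.04, 0, 0], 0, 0.06], [[0.04, 0, 0], 0, 0.06], [[0.03, 0, 0], 0, 0.06], [[0.03, 0, 0], 0, 0.06], [[0, 0, 0], 0, 0.06], [[0, 0, 0], 0, 0.06]]'
python3 go.py .482 .115 .185
```

```text
time_s: 2.1
position: [0.4762, -0.1761, 0.3118]
tool_rot: [[-0.072, 0.997, -0.0], [0.997, 0.072, 0.0], [0.0, -0.0, -1.0]]
ft_force: [0.6, -0.6, 0.1]
grip_width: 0.06
gripper_force: 0.0
time_s: 3.0
position: [0.4848, 0.0846, 0.3122]
tool_rot: [[-0.075, 0.997, -0.0], [0.997, 0.075, -0.0], [-0.0, -0.0, -1.0]]
ft_force: [0.9, 0.3, 0.2]
grip_width: 0.06
gripper_force: 0.0
pos [0.4848 0.0846 0.3122] yaw x 94.3 F [0.9 0.3 0.2] w 0.06 t 3.0
delta tool [ 0.0306 -0.0005  0.1272]
row-y of tcp 0.1604
```

```bash
python3 nudge.py '[[[0.03, 0, 0], 0, 0.06], [[0, 0, 0.03], 0, 0.06], [[0, 0, 0.03], 0, 0.06], [[0, 0, 0.03], 0, 0.06], [[0, 0, 0.02], 0, 0.06], [[0, 0, 0.017], 0, 0.06], [[0, 0, 0], 0, 0.06], [[0, 0, 0], 0, 0.06]]'
python3 go.py .482 .115 .185
python3 - <<'E'
from h import *
a=snap('top','top1')['pixels'];b=snap('scene','scene1')['pixels']
c=np.hstack([a[120:360,100:400],b[60:300,180:480]]);cv2.imwrite('pics/c1.png',cv2.resize(c,(800,320),interpolation=cv2.INTER_CUBIC)[:,:,::-1])
E
```

```text
time_s: 3.8
position: [0.483, 0.1135, 0.1858]
tool_rot: [[-0.074, 0.997, 0.0], [0.997, 0.074, -0.0], [-0.0, 0.0, -1.0]]
ft_force: [0.1, 0.7, 0.3]
grip_width: 0.06
gripper_force: 0.0
pos [0.483  0.1135 0.1858] yaw x 94.27 F [0.1 0.7 0.3] w 0.06 t 3.8
delta tool [ 0.0016 -0.0009  0.0008]
row-y of tcp 0.1893
```

View pics/c1.png

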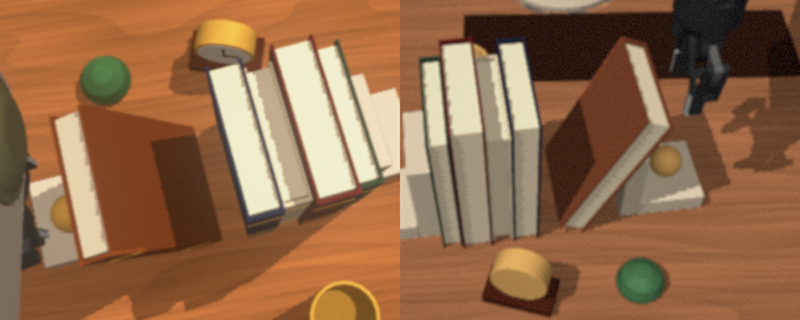

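The fingers (crop px ~(690,90)) are just beyond the book's top edge, clear of the bookend. Now I push towards the row.

```bash
python3 nudge.py '[[[-0.01, 0, 0], 0, 0.06], [[-0.01, 0, 0], 0, 0.06], [[-0.005, 0, 0], 0, 0.06], [[-0.005, 0, 0], 0, 0.06], [[-0.005, 0, 0], 0, 0.06], [[-0.005, 0, 0], 0, 0.06], [[-0.005, 0, 0], 0, 0.06], [[-0.005, 0, 0], 0, 0.06], [[-0.005, 0, 0], 0, 0.06], [[-0.005, 0, 0], 0, 0.06]]'
python3 nudge.py '[[[-0.005, 0, 0], 0, 0.06], [[-0.005, 0, 0], 0, 0.06], [[-0.005, 0, 0], 0, 0.06], [[-0.005, 0, 0], 0, 0.06], [[-0.005, 0, 0], 0, 0.06], [[0, 0, 0], 0, 0.06]]'
python3 go.py
python3 - <<'E'
from h import *
a=snap('top','top2')['pixels'];b=snap('scene','scene2')['pixels']
c=np.hstack([a[120:360,100:400],b[60:300,180:480]]);cv2.imwrite('pics/c2.png',cv2.resize(c,(800,320),interpolation=cv2.INTER_CUBIC)[:,:,::-1])
E
```

```text
time_s: 4.9
position: [0.4872, 0.054, 0.1853]
tool_rot: [[-0.077, 0.997, -0.0], [0.997, 0.077, -0.0], [-0.0, -0.0, -1.0]]
ft_force: [-1.0, 0.5, 0.6]
grip_width: 0.0602
gripper_force: 0.2
time_s: 5.5
position: [0.4892, 0.0289, 0.1853]
tool_rot: [[-0.076, 0.997, 0.0], [0.997, 0.076, -0.0], [-0.0, -0.0, -1.0]]
ft_force: [-0.3, -0.5, -0.3]
grip_width: 0.0599
gripper_force: 0.0
pos [0.4892 0.0289 0.1853] yaw x 94.36 F [-0.3 -0.5 -0.3] w 0.0599 t 5.5
row-y of tcp 0.1045
```

View pics/c2.png

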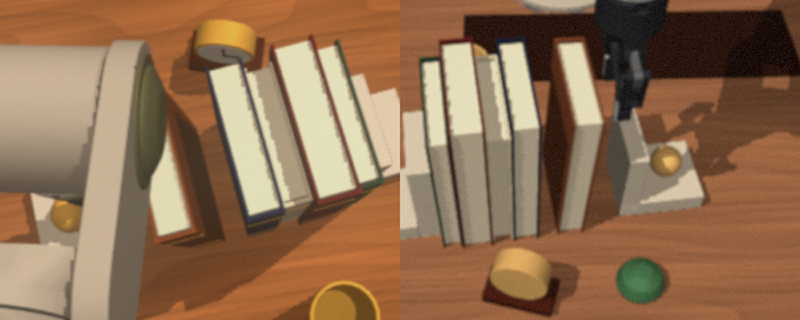

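The book now stands upright with a gap of about 15 mm to the row, and the bookend hasn't moved. I'll lower a little and ease the book towards the row.

```bash
python3 nudge.py '[[[0, 0, 0.008], 0, 0.06], [[0, 0, 0.007], 0, 0.06], [[-0.005, 0, 0], 0, 0.06], [[-0.005, 0, 0], 0, 0.06], [[-0.005, 0, 0], 0, 0.06], [[-0.005, 0, 0], 0, 0.06], [[-0.005, 0, 0], 0, 0.06], [[-0.003, 0, 0], 0, 0.06], [[-0.003, 0, 0], 0, 0.06], [[0, 0, 0], 0, 0.06]]'
python3 nudge.py '[[[-0.003, 0, 0], 0, 0.06], [[-0.003, 0, 0], 0, 0.06], [[-0.003, 0, 0], 0, 0.06], [[-0.003, 0, 0], 0, 0.06], [[0, 0, 0], 0, 0.06]]'
python3 go.py
python3 - <<'E'
from h import *
a=snap('top','top3')['pixels'];b=snap('scene','scene3')['pixels']
c=np.hstack([a[120:360,100:400],b[60:300,180:480]]);cv2.imwrite('pics/c3.png',cv2.resize(c,(800,320),interpolation=cv2.INTER_CUBIC)[:,:,::-1])
E
```

```text
time_s: 6.6
position: [0.4915, -0.0017, 0.1703]
tool_rot: [[-0.076, 0.997, 0.0], [0.997, 0.076, 0.0], [0.0, 0.0, -1.0]]
ft_force: [-0.4, 0.2, 0.0]
grip_width: 0.0598
gripper_force: 0.0
time_s: 7.1
position: [0.4925, -0.0138, 0.1703]
tool_rot: [[-0.076, 0.997, -0.0], [0.997, 0.076, -0.0], [-0.0, -0.0, -1.0]]
ft_force: [-0.4, -0.5, -0.3]
grip_width: 0.06
gripper_force: 0.0
pos [ 0.4925 -0.0138  0.1703] yaw x 94.37 F [-0.4 -0.5 -0.3] w 0.06 t 7.1
row-y of tcp 0.0617
```

View pics/c3.png

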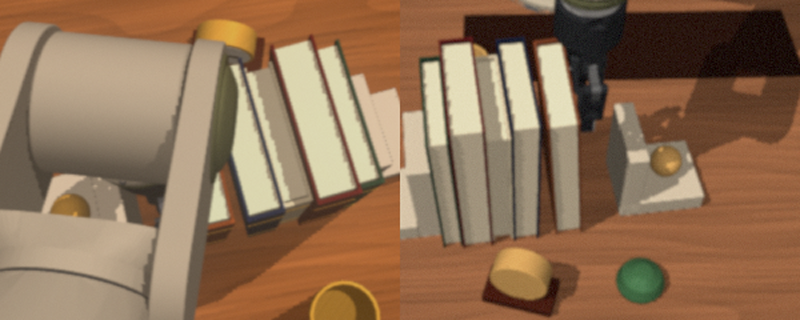

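The book's top now nearly touches the row, while its foot (crop ~(568,230)) has barely moved, so it is tipping rather than sliding. I'll push a bit further.

```bash
python3 nudge.py '[[[-0.003, 0, 0], 0, 0.06], [[-0.003, 0, 0], 0, 0.06], [[0, 0, 0], 0, 0.06]]'
python3 nudge.py '[[[-0.002, 0, 0], 0, 0.06], [[-0.002, 0, 0], 0, 0.06], [[0, 0, 0], 0, 0.06]]'
python3 nudge.py '[[[-0.002, 0, 0], 0, 0.06], [[-0.002, 0, 0], 0, 0.06], [[0, 0, 0], 0, 0.06]]'
python3 go.py
python3 - <<'E'
from h import *
b=snap('scene','scene4')['pixels']
cv2.imwrite('pics/c4.png',cv2.resize(b[60:260,230:430],(600,600),interpolation=cv2.INTER_CUBIC)[:,:,::-1])
E
```

```text
time_s: 7.5
position: [0.4927, -0.0191, 0.1704]
tool_rot: [[-0.077, 0.997, -0.0], [0.997, 0.077, 0.001], [0.001, -0.0, -1.0]]
ft_force: [-0.7, 4.3, 1.7]
grip_width: 0.0599
gripper_force: 2.0
time_s: 7.8
position: [0.4921, -0.0204, 0.1703]
tool_rot: [[-0.078, 0.997, -0.002], [0.997, 0.078, 0.006], [0.007, -0.002, -1.0]]
ft_force: [-4.1, 18.5, 5.9]
grip_width: 0.06
gripper_force: 9.6
time_s: 8.1
position: [0.4919, -0.0211, 0.1703]
tool_rot: [[-0.08, 0.997, -0.003], [0.997, 0.08, 0.013], [0.013, -0.002, -1.0]]
ft_force: [-4.3, 37.4, 9.5]
grip_width: 0.0602
gripper_force: 18.8
pos [ 0.4919 -0.0211  0.1703] yaw x 94.6 F [-4.3 37.4  9.5] w 0.0602 t 8.1
row-y of tcp 0.0544
```

View pics/c4.png

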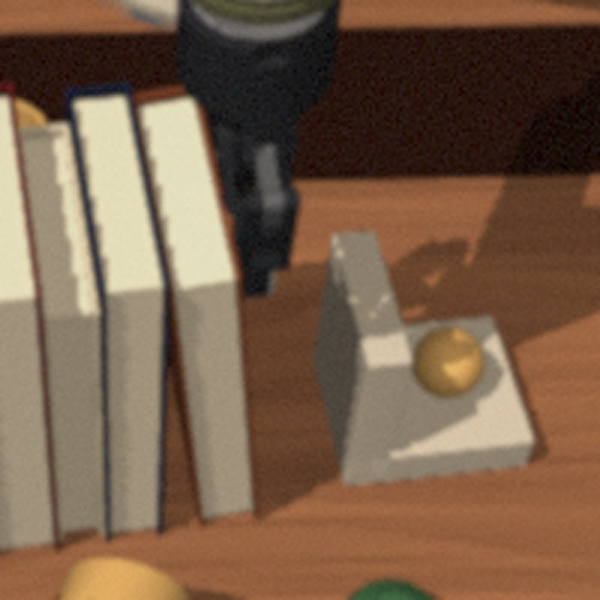

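The book's top rests on the row and its foot is still about 10 mm away; the bookend is untouched. I'll back off slowly and go behind the bookend.

```bash
python3 nudge.py '[[[0.002, 0, 0], 0, 0.06], [[0.002, 0, 0], 0, 0.06], [[0.002, 0, 0], 0, 0.06], [[0.002, 0, 0], 0, 0.06], [[0.002, 0, 0], 0, 0.06], [[0.002, 0, 0], 0, 0.06], [[0.003, 0, 0], 0, 0.06], [[0.003, 0, 0], 0, 0.06], [[0.004, 0, 0], 0, 0.06], [[0.005, 0, 0], 0, 0.06]]'
python3 nudge.py '[[[0.01, 0, 0], 0, 0.06], [[0.02, 0, 0], 0, 0.06], [[0.03, 0, 0], 0, 0.06], [[0.03, 0, 0], 0, 0.06], [[0.03, 0, 0], 0, 0.06], [[0.03, 0, 0], 0, 0.06], [[0.03, 0, 0], 0, 0.06], [[0.01, 0, 0], 0, 0.06], [[0, 0, 0], 0, 0.06], [[0, 0, 0], 0, 0.06]]'
python3 go.py .480 .194 .02
python3 - <<'E'
from h import *
a=snap('top','top5')['pixels'];b=snap('scene','scene5')['pixels']
c=np.hstack([a[120:320,100:320],b[60:260,230:430]]);cv2.imwrite('pics/c5.png',cv2.resize(c,(798,380),interpolation=cv2.INTER_CUBIC)[:,:,::-1])
E
```

```text
time_s: 9.15
position: [0.4914, -0.0001, 0.1703]
tool_rot: [[-0.076, 0.997, 0.0], [0.997, 0.076, -0.0], [-0.0, -0.0, -1.0]]
ft_force: [-0.2, 1.2, 0.4]
grip_width: 0.0599
gripper_force: 0.0
time_s: 10.15
position: [0.4769, 0.1885, 0.1703]
tool_rot: [[-0.077, 0.997, -0.0], [0.997, 0.077, -0.0], [-0.0, -0.0, -1.0]]
ft_force: [0.3, 0.3, -1.3]
grip_width: 0.0599
gripper_force: 0.0
pos [0.4769 0.1885 0.1703] yaw x 94.39 F [ 0.3  0.3 -1.3] w 0.0599 t 10.15
delta tool [0.0053 0.0035 0.1503]
row-y of tcp 0.2646
```

View pics/c5.png

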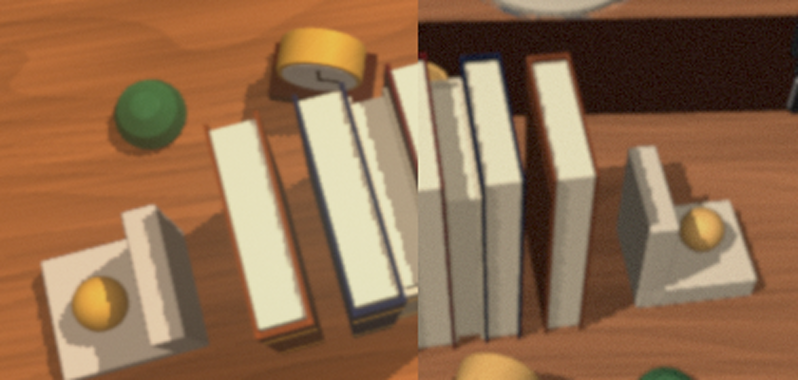

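The book stands upright by itself with a gap to the row of about 15–20 mm. The bookend is in its original place. I'll measure the yaws and gaps from this clear view.

Run:
```python
from h import *
def r(u,v,z): return ray('top5',100+u/1.9,120+v/1.9,z)
n=np.array([-.078,.997]);t=np.array([.997,.078]);O=np.array([.495,-.0755])
def seg(name,a,b,z):
    a,b=r(*a,z),r(*b,z);v=a-b
    print(name,'yaw',np.degrees(np.arctan2(v[1],v[0])).round(1),'len',np.linalg.norm(v).round(3),'row xy',[((p[:2]-O)@t).round(4).item() for p in(a,b)],[((p[:2]-O)@n).round(4).item() for p in(a,b)],a.round(4),b.round(4))
seg('foot rear',(42,262),(66,379),.028)
seg('slab rear',(122,212),(158,345),.12)
seg('slab front',(155,206),(188,338),.12)
seg('book +y',(208,127),(256,334),.22)
seg('book -y',(258,121),(318,325),.22)
seg('row',(298,99),(354,312),.225)
```

```text
foot rear yaw 6.2 len 0.097 row xy [0.0501, -0.0464] [0.2299, 0.227] [0.527  0.1576 0.028 ] [0.431  0.1472 0.028 ]
slab rear yaw 8.5 len 0.1 row xy [0.0531, -0.0467] [0.1415, 0.1345] [0.5369 0.0697 0.12  ] [0.438 0.055 0.12 ]
slab front yaw 7.0 len 0.099 row xy [0.0517, -0.047] [0.1173, 0.113] [0.5374 0.0455 0.12  ] [0.4394 0.0335 0.12  ]
book +y yaw 5.1 len 0.134 row xy [0.0699, -0.0641] [0.0592, 0.0577] [ 0.5601 -0.011   0.22  ] [ 0.4266 -0.023   0.22  ]
book -y yaw 7.7 len 0.134 row xy [0.0662, -0.0678] [0.0276, 0.0201] [ 0.5588 -0.0429  0.22  ] [ 0.4259 -0.0607  0.22  ]
row yaw 5.5 len 0.139 row xy [0.0728, -0.0658] [-0.0003, -0.0028] [ 0.5676 -0.0702  0.225 ] [ 0.4296 -0.0834  0.225 ]
```

```bash
python3 nudge.py '[[[0, 0, 0.03], 0, 0.06], [[0, 0, 0.03], 0, 0.06], [[0, 0, 0.03], 0, 0.06], [[0, 0, 0.03], 0, 0.06], [[0, 0, 0.02], 0, 0.06], [[0, 0, 0.009], 0, 0.06], [[0, 0, 0], 0, 0.06], [[0, 0, 0], 0, 0.06]]'
python3 nudge.py '[[[-0.01, 0, 0], 0, 0.06], [[-0.005, 0, 0], 0, 0.06], [[-0.004, 0, 0], 0, 0.06], [[-0.004, 0, 0], 0, 0.06], [[-0.004, 0, 0], 0, 0.06], [[-0.004, 0, 0], 0, 0.06], [[-0.004, 0, 0], 0, 0.06], [[-0.004, 0, 0], 0, 0.06], [[-0.004, 0, 0], 0, 0.06], [[-0.004, 0, 0], 0, 0.06]]'
python3 go.py
```

```text
time_s: 11.05
position: [0.4775, 0.1887, 0.0221]
tool_rot: [[-0.076, 0.997, 0.001], [0.997, 0.076, 0.0], [0.0, 0.001, -1.0]]
ft_force: [0.6, 0.5, -0.1]
grip_width: 0.0598
gripper_force: 0.0
time_s: 12.05
position: [0.4806, 0.1425, 0.0217]
tool_rot: [[-0.076, 0.997, 0.001], [0.997, 0.076, 0.001], [0.001, 0.001, -1.0]]
ft_force: [0.5, 6.3, 3.9]
grip_width: 0.0601
gripper_force: 3.1
pos [0.4806 0.1425 0.0217] yaw x 94.38 F [0.5 6.3 3.9] w 0.0601 t 12.05
row-y of tcp 0.2185
```

```bash
python3 nudge.py '[[[-0.004, 0, 0], 0, 0.06], [[-0.004, 0, 0], 0, 0.06], [[-0.004, 0, 0], 0, 0.06], [[-0.004, 0, 0], 0, 0.06], [[-0.004, 0, 0], 0, 0.06], [[-0.004, 0, 0], 0, 0.06], [[-0.003, 0, 0], 0, 0.06], [[-0.003, 0, 0], 0, 0.06], [[-0.002, 0, 0], 0, 0.06], [[-0.002, 0, 0], 0, 0.06]]'
python3 nudge.py '[[[-0.002, 0, 0], 0, 0.06], [[-0.002, 0, 0], 0, 0.06], [[-0.002, 0, 0], 0, 0.06], [[-0.002, 0, 0], 0, 0.06], [[-0.002, 0, 0], 0, 0.06], [[-0.002, 0, 0], 0, 0.06]]'
python3 go.py
python3 - <<'E'
from h import *
a=snap('top','top6')['pixels'];b=snap('scene','scene6')['pixels']
c=np.hstack([a[120:320,100:320],b[60:260,230:430]]);cv2.imwrite('pics/c6.png',cv2.resize(c,(798,380),interpolation=cv2.INTER_CUBIC)[:,:,::-1])
E
```

```text
time_s: 13.05
position: [0.4832, 0.1089, 0.0217]
tool_rot: [[-0.076, 0.997, 0.001], [0.997, 0.076, 0.002], [0.001, 0.001, -1.0]]
ft_force: [-1.2, 9.6, 4.0]
grip_width: 0.0602
gripper_force: 4.7
time_s: 13.65
position: [0.4839, 0.0971, 0.0217]
tool_rot: [[-0.076, 0.997, 0.0], [0.997, 0.076, 0.002], [0.002, 0.0, -1.0]]
ft_force: [-0.2, 9.1, 5.0]
grip_width: 0.0596
gripper_force: 4.8
pos [0.4839 0.0971 0.0217] yaw x 94.38 F [-0.2  9.1  5. ] w 0.0596 t 13.65
row-y of tcp 0.173
```

View pics/c6.png

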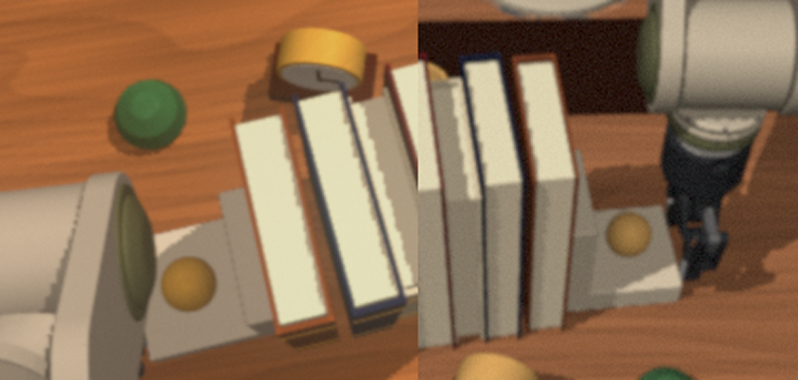

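The bookend now pushes the book, which is upright with about 8 mm left to the row. Continuing until the force rises.

```bash
python3 nudge.py '[[[-0.002, 0, 0], 0, 0.06], [[-0.002, 0, 0], 0, 0.06], [[-0.002, 0, 0], 0, 0.06]]' | sed -n '2p;4p'
python3 nudge.py '[[[-0.001, 0, 0], 0, 0.06], [[-0.001, 0, 0], 0, 0.06]]' | sed -n '2p;4p'
python3 nudge.py '[[[-0.001, 0, 0], 0, 0.06], [[-0.001, 0, 0], 0, 0.06]]' | sed -n '2p;4p'
```

```text
position: [0.4843, 0.0912, 0.0217]
ft_force: [-0.6, 9.7, 4.6]
position: [0.4843, 0.0902, 0.0217]
ft_force: [-0.3, 21.9, 5.2]
position: [0.4838, 0.0897, 0.0217]
ft_force: [-2.5, 33.2, 8.1]
```

```bash
python3 nudge.py '[[[0.001, 0, 0], 0, 0.06], [[0.002, 0, 0], 0, 0.06], [[0.004, 0, 0], 0, 0.06], [[0.01, 0, 0], 0, 0.06], [[0.03, 0, 0], 0, 0.06], [[0.04, 0, 0], 0, 0.06], [[0.04, 0, 0], 0, 0.06], [[0.04, 0, 0], 0, 0.06], [[0, 0, 0], 0, 0.06], [[0, 0, 0], 0, 0.06]]'
python3 go.py
python3 - <<'E'
from h import *
a=snap('top','top7')['pixels'];b=snap('scene','scene7')['pixels']
c=np.hstack([a[130:330,180:380],b[60:260,230:430]]);cv2.imwrite('pics/c7.png',cv2.resize(c,(800,400),interpolation=cv2.INTER_CUBIC)[:,:,::-1])
E
```

```text
time_s: 15.45
position: [0.4715, 0.2535, 0.0211]
tool_rot: [[-0.078, 0.997, -0.0], [0.997, 0.078, -0.0], [-0.0, -0.0, -1.0]]
ft_force: [0.0, 0.6, 0.9]
grip_width: 0.06
gripper_force: 0.0
pos [0.4715 0.2535 0.0211] yaw x 94.5 F [0.  0.6 0.9] w 0.06 t 15.45
row-y of tcp 0.3298
```

View pics/c7.png

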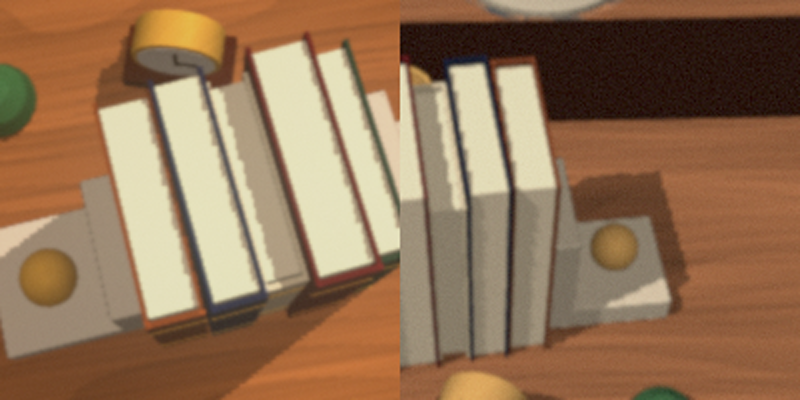

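The book is flush with the row and upright, and the slab is against it. One close look at the seam around crop (553,260).

Run:
```python
import cv2,numpy as np
a=cv2.imread('pics/scene7.png')[130:235,280:350];b=cv2.imread('pics/top7.png')[165:300,215:305]
cv2.imwrite('pics/c8.png',np.hstack([cv2.resize(a,(390,590),interpolation=3),cv2.resize(b,(390,590),interpolation=3)]))
```

```text
(no output)
```

View pics/c8.png

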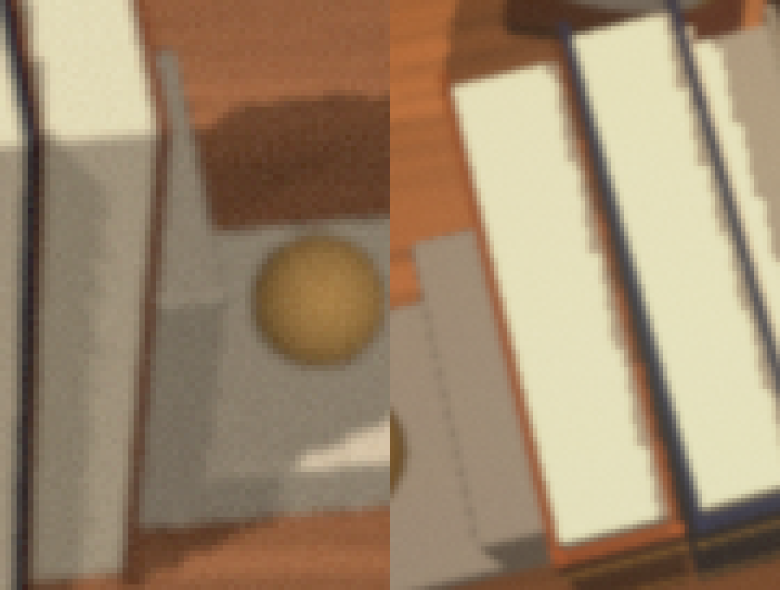

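No gap shows on either side of the book, so I'm handing in.

```bash
python3 -c "
from rig import env, viewer, observe
print(env.close_job())"
```

```text
the job is handed in; nothing more can be done
None
```

The job is handed in at about 15.5 s: the book stands straight against the row with the bookend snug behind it, and the cup, paperweight and clock were not touched; the first push left the book upright about 20 mm short of the row, and the bookend closed that gap.

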